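# Line up the lab containers by size on the staging rail

### The job

Line up the four containers on the round marks of the staging rail in order of size: the slimmest and shortest on the mark next to the end that has the upright pin, then bigger by bigger, with the widest and tallest on the mark farthest from the pin. Stand each one upright, centred on its mark, knock none of them over on the way, and leave them all let go and standing still.

Things in the scene. Friction and masses are not known exactly. Their poses are not given: they have to be found in the camera images.
- glass_vial_center (a point): Smallest: a pale, clear glass vial with white screw cap, standing upright, 22 mm across all the way up, 56 mm tall. The point is its centre, 28 mm above its foot. Its own y axis points straight down while it stands cap up. About 16 g.
- dropper_center (a point): Second: a small brown dropper bottle with black rubber teat, 30 mm across and straight-sided to about 45 mm above its foot, then the 20 mm wide teat, 89 mm tall in all. The point is on its axis half-way up, 44.5 mm above its foot. z up. About 50 g.
- brown_bottle_center (a point): Third: a brown bottle with white screw cap, body 45 mm across up to about 60 mm above its foot, cap 34 mm across, 91 mm tall in all. The point is on its axis half-way up, 45.5 mm above its foot. z up. About 140 g.
- clear_bottle_center (a point): Largest: a clear bottle with blue screw cap, body 60 mm across up to about 60 mm above its foot, cap 45 mm across, 95 mm tall in all. The point is on its axis half-way up, 47.5 mm above its foot. z up. About 300 g.
- mark_a_top (a point): One of four like round black rubber standing marks, 64 mm across with a thin grey circle, in a straight row on the rail, 82 mm from one to the next (an end of the row). The point is the centre of its top face, 10 mm above the worktop. z up; x is square to the row, y runs along the row.
- mark_b_top (a point): One of four like round black rubber standing marks, 64 mm across with a thin grey circle, in a straight row on the rail, 82 mm from one to the next (second along from mark a). The point is the centre of its top face, 10 mm above the worktop. z up; x is square to the row, y runs along the row.
- mark_c_top (a point): One of four like round black rubber standing marks, 64 mm across with a thin grey circle, in a straight row on the rail, 82 mm from one to the next (third along from mark a). The point is the centre of its top face, 10 mm above the worktop. z up; x is square to the row, y runs along the row.
- mark_d_top (a point): One of four like round black rubber standing marks, 64 mm across with a thin grey circle, in a straight row on the rail, 82 mm from one to the next (the other end of the row). The point is the centre of its top face, 10 mm above the worktop. z up; x is square to the row, y runs along the row.
- pin_top (a point): Top of the upright steel pin (12 mm thick, with a 24 mm round black head, 58 mm above the worktop) on the grey stop block at one end of the rail, 72 mm beyond the nearest mark in line with the row. The pin may be at either end; the stop block at the other end has no pin. The rail is a fixed aluminium bar 74 x 440 mm, 8 mm high.
Things that resemble listed ones, but are neither listed nor needed, are in the scene too. What is shaped like the part that bears glass_vial_center but blue or purple is not meant.

How it is judged (in metres and radians):
At the end, for the whole second after the job is handed in: Counted from the pin, the marks carry the vial, the dropper bottle, the brown bottle and the clear bottle, each within 12 mm of its mark's centre, upright within 0.12 rad, standing on the mark (its centre from 5 mm below to 6 mm above its resting height), at rest (under 0.02 m/s) (((horizontal distance between pin_top and mark_a_top below 0.1 m and horizontal distance between glass_vial_center and mark_a_top below 0.012 m and horizontal distance between dropper_center and mark_b_top below 0.012 m and horizontal distance between brown_bottle_center and mark_c_top below 0.012 m and horizontal distance between clear_bottle_center and mark_d_top below 0.012 m) or (horizontal distance between pin_top and mark_d_top below 0.1 m and horizontal distance between glass_vial_center and mark_d_top below 0.012 m and horizontal distance between dropper_center and mark_c_top below 0.012 m and horizontal distance between brown_bottle_center and mark_b_top below 0.012 m and horizontal distance between clear_bottle_center and mark_a_top below 0.012 m)) and not (angle between glass_vial_center's own y axis and vertical below 3.02159 rad) and height (world z) of glass_vial_center between 0.033 and 0.044 m and linear speed of each of glass_vial, dropper, brown_bottle, clear_bottle below 0.02 m/s and not (angle between dropper_center's own z axis and vertical above 0.12 rad) and height (world z) of dropper_center between 0.0495 and 0.0605 m and not (angle between brown_bottle_center's own z axis and vertical above 0.12 rad) and height (world z) of brown_bottle_center between 0.0505 and 0.0615 m and not (angle between clear_bottle_center's own z axis and vertical above 0.12 rad) and height (world z) of clear_bottle_center between 0.0525 and 0.0635 m); the robot touches nothing.
It fails at once if a container is knocked over (tilted more than 1.1 rad) (angle between glass_vial_center's own y axis and vertical below 2.04159 rad or angle between any of dropper_center, brown_bottle_center, clear_bottle_center's own z axis and vertical above 1.1 rad).
It also fails if it takes over 99 s, if anything falls off the work surface, if the arm or the gripper's body presses on something with over 40 N, if the wrist force passes 120 N, or if a joint passes its speed limit or range.

### The arm

A 6-joint arm with a two-finger parallel gripper is mounted at the origin on a cart in front of the work surface, level with it; the furniture and walls round the work are solid. World frame = base frame: x ahead of the robot, y to its left, z up, the work surface at z = 0. Lengths are in mm, angles in rad, forces in N, time in s.
With the tool pointing down it reaches from about 325 to 925 mm from the base axis. Payload 3.1 kg.
Tool frame: the origin (TCP) lies midway between the tips of the shut fingers; the grasp point (between the pads) lies 19 mm behind it; z points along the fingers, y is the line along which they close (so a half turn about z gives the same grasp; the last joint's range is limited). The gripper opens to 85 mm and grips with 20 to 120 N. Pads are 22 mm wide; open, the fingers measure 114 mm over their backs; the gripper's body (76 mm by 85 mm) begins 54 mm behind the grasp point. The pads swing forward as they close: fully open they stand 13 mm farther back than shut.
Start: joints at [1.212, 0.217, 1.613, -0, 1.311, -0.112], TCP at [152.669, 606.079, 231.3] pointing down, gripper open.
Joint ranges: [-2.75, 2.75], [-0.78, 2.1], [0.31, 2.55], [-1.13, 4.27], [0.13, 2.63], [-2.58, 2.58]. Speed limits (rad/s): [2.79, 2.79, 3.14, 3.14, 3.14, 3.14].

### API

Orientations are given as a rotation vector (axis times angle).
In Python, from plant import status, imaging, order gives the robot as it stands.
- The arm moves only by the tool apply_moves, never from a script. Its argument "rows" is a list of rows, each a list of 2 entries, a list of its own where there are three numbers: the shift along the tool's x, y, z in mm, then the turn about the tool's z in degrees. A call has 1 to 20 rows; each row shifts and turns the commanded pose from where the row before left it, along the tool's axes as they then stand; what a row does not reach is not made up. A row lasts 1/8 s, in which the tool goes at most 62.5 mm and 10.7 degrees, less where a joint would pass 70% of its speed; a pose out of reach is approached as far as the arm can. A call is refused whole if a number of a shift passes 62.5 or a number of a turn 10.7, either way. A call with a gripper value outside its range is refused whole. "jaw" is the closure, from 0 (fully open) to 1 (shut), set as the call begins (left out, the last holds). The fingers move at their own pace and stop on an object; "grip_force" is the grip in N (left out, the last holds). Time passes only in rows, so rows that do not move let the fingers close. It gives the time, the measured TCP pose, the force, the opening and the grip force at its end, in the units of the state.
- status.get_obs(): the state, without advancing time (a new reading comes with each control period).
- imaging.snapshot(name): name is "scene" or "top"; returns (picture, depth): 384x512x3 uint8, red, green, blue; 384x512 float32, mm along the optical axis (not along the pixel's ray), 0 where there is no reading.
- imaging.get_calibration(name): a dict with "fx", "fy", "cx", "cy" (pixels), "D" ([k1, k2, p1, p2, k3] as OpenCV has them; the pictures are not rectified), "eye" and "attitude" of the camera in the world. Camera axes: x right, y up, looking along -z (the intrinsics and any distortion apply to the point x, -y, -z); pixel columns grow to the right and rows downward; lengths in mm; the calibration is good to about 2 mm. A picture is of the moment at which its call begins. get_calibration takes no time and is no camera call.
- order.hand_in(): hands the job in; it is judged then, once.
Trained networks look in the newest picture that a camera, given by its name, has taken for a name from the list of things; names that differ only in an ending like _2 or _b are one class to them, and where a whole thing is asked for, a point or a joint stands for the part that bears it (a point fixed in the world has none). Each returns a list of dicts, best first, with "p" (0 to 1); they miss things now and then, are a little off and sometimes report something else, mostly with a low value. They report only what shows in the picture. A call takes as long as a camera call. They do not tell look-alikes from the thing itself.
- imaging.regions_of(camera, name): "pixels" (384x512 bool, what is visible of it) and "box" ([left, top, right, bottom] in pixels, round what is visible of it).
- imaging.landmark_of(camera, name): "at" ([column, row] in pixels: a listed point, or the origin of a listed thing).
The state is a dict: "time_s": time; "qpos": joint angles; "joint_vel": joint speeds; "tau": joint torques, N m; "position": TCP position; "ee_rot": TCP orientation; "wrist_force": force on the tool from outside, world axes, zero at the start; "ft_torque": the same for the moment, N m; "opening": finger opening in mm; "grasp_force": force on a finger pad.
Only numpy, scipy, OpenCV 4.12 (cv2) and the standard library are available. Lean on these libraries where they do the work, as an engineer would, in place of code of your own. Each camera call takes 0.05 s, during which the arm holds its last target. There are 200 camera calls.

## Working session

There is one attempt and no reset: what is moved stays moved. The work goes in short steps, Python scripts to look and compute and a tool call to move; the robot and the scene stay as the last step left them, time stands still between calls to the robot, and variables do not carry over. Pictures are saved under pics/ and viewed, at most 14 in all, crops included, and the job is handed in when it is done.

Besides the shell and the picture viewer there is one more tool, called after "Request:" in YAML: its name, and indented under it one key for each argument. apply_moves: Moves the arm, as the interface text tells. Its arguments: {"type":"object","properties":{"rows":{"type":"array","items":{"type":"array"}},"jaw":{"type":"number"},"grip_force":{"type":"number"}},"required":["rows"]}

```bash
mkdir -p pics; ls
cat > h.py <<'E'
import numpy as np,cv2
from plant import status,imaging,order
from scipy.spatial.transform import Rotation as R
def att(a):
    a=np.array(a,float)
    if a.shape==(3,3): return a
    return R.from_rotvec(a).as_matrix() if a.size==3 else R.from_quat(a).as_matrix()
def ray(cam,px):
    c=imaging.get_calibration(cam)
    K=np.array([[c['fx'],0,c['cx']],[0,c['fy'],c['cy']],[0,0,1]])
    u=cv2.undistortPoints(np.array(px,float).reshape(-1,1,2),K,np.array(c['D'],float)).reshape(-1,2)
    d=np.c_[u[:,0],-u[:,1],-np.ones(len(u))]
    return np.array(c['eye'],float),d@att(c['attitude']).T
def atz(cam,px,z):
    e,d=ray(cam,px); return e+d*((z-e[2])/d[:,2])[:,None]
def atdepth(cam,px,dep):
    e,d=ray(cam,px); return e+d*np.array(dep)[:,None]
def save(n,p): cv2.imwrite('pics/'+n+'.png',p[:,:,::-1])
E
python3 - <<'E'
from h import *
for c in('scene','top'):
    p,d=imaging.snapshot(c); save(c+'1',p); np.save(c+'d.npy',d); print(imaging.get_calibration(c))
    for n in ('glass_vial_center','dropper_center','brown_bottle_center','clear_bottle_center','mark_a_top','pin_top'):
        for r in imaging.landmark_of(c,n): print(c,n,np.round(r['at'],1),round(r['p'],2))
print(status.get_obs())
E
```

```text
pics
{'fx': 447.3418706149314, 'fy': 447.3418706149314, 'cx': 250.2109179650576, 'cy': 191.50221401405187, 'D': array([-0.1341902,  0.       ,  0.       ,  0.       ,  0.       ]), 'eye': array([-242.16509227,  559.93547813,  523.99913641]), 'attitude': array([ 0.60908655, -1.21745319, -1.90496542])}
scene glass_vial_center [293.5 221.3] 0.73
scene glass_vial_center [273.6 226.5] 0.58
scene glass_vial_center [247.1 236.9] 0.51
scene dropper_center [135.9 226.8] 0.94
scene brown_bottle_center [223.9 238.6] 0.64
scene clear_bottle_center [338.4 196.3] 0.6
scene mark_a_top [206.8 209.5] 0.48
scene pin_top [172.7 197.6] 0.61
{'fx': 363.3194967491975, 'fy': 363.3194967491975, 'cx': 254.7563116609596, 'cy': 191.76582804681516, 'D': array([-0.05882894,  0.        ,  0.        ,  0.        ,  0.        ]), 'eye': array([ 364.99320332,   -8.81062728, 1113.54076205]), 'attitude': array([ 0.13125026, -0.10975362, -1.58965452])}
top glass_vial_center [173.2 225. ] 0.64
top glass_vial_center [277.5 226.9] 0.6
top glass_vial_center [249.9 229.7] 0.49
top glass_vial_center [232.8 230.5] 0.4
top dro
[... 195 characters left out ...]
top [202.7 157.9] 0.73
{'time_s': 0.7, 'qpos': array([ 1.21178378e+00,  2.16859298e-01,  1.61336808e+00,  3.38641101e-06,
        1.31129779e+00, -1.12181506e-01]), 'joint_vel': array([-0.00082231, -0.0018484 ,  0.00233836,  0.00124812, -0.00137115,
       -0.00011323]), 'tau': array([-1.16050211e-03, -3.96756363e+01, -3.04150414e+01, -2.58588234e-04,
        1.05453444e-03, -8.29016813e-06]), 'position': array([152.68489519, 606.09479416, 231.34223588]), 'ee_rot': array([3.86737588e-01, 3.11768495e+00, 1.04272146e-04]), 'wrist_force': array([-0.36002248, -0.32740141, -0.20504317]), 'ft_torque': array([-0.03459464,  0.01053205, -0.05366373]), 'grasp_force': 0.0, 'opening': 85.56782817689944}
```

Run:
```python
import cv2
a=cv2.imread('pics/scene1.png');b=cv2.imread('pics/top1.png')
cv2.imwrite('pics/s2.png',cv2.resize(a[150:300,80:400],(800,375),interpolation=cv2.INTER_CUBIC))
cv2.imwrite('pics/t2.png',cv2.resize(b[120:280,120:360],(800,533),interpolation=cv2.INTER_CUBIC))
```

```text
(no output)
```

View pics/s2.png

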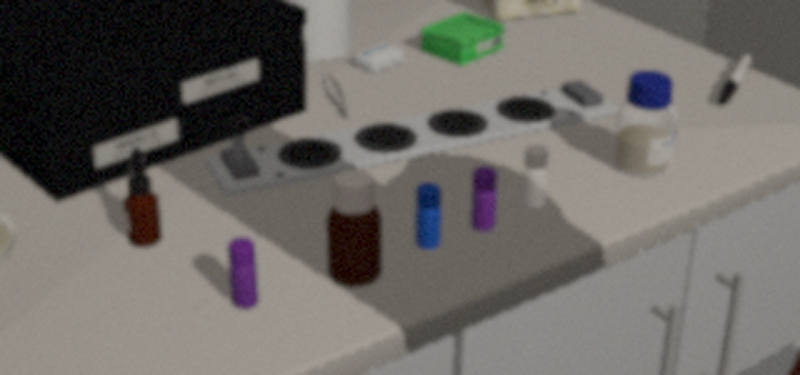

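View pics/t2.png

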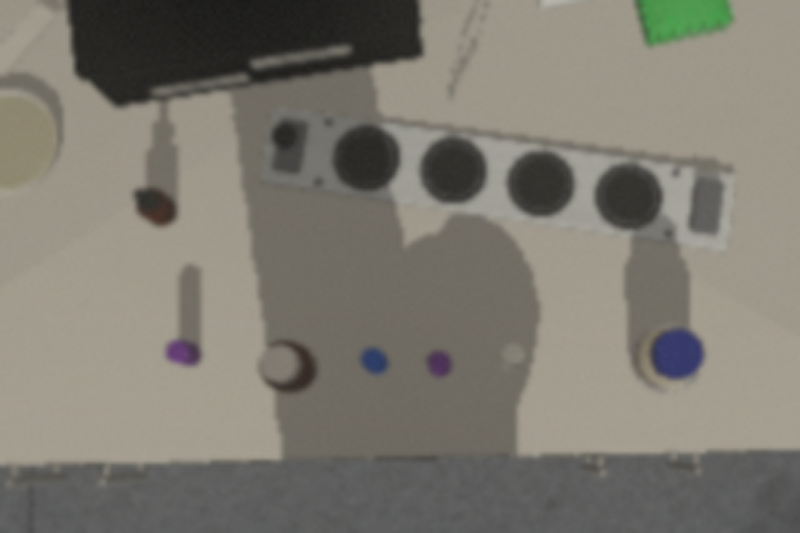

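View pics/top1.png

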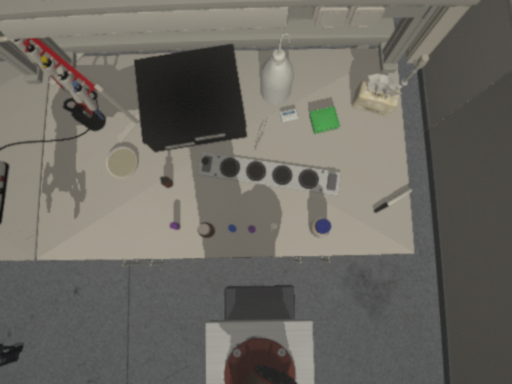

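The pin is at the left of the top picture (205,160), and the marks run from there at (230,167), (256,171), (282,175) and (308,179).

Candidates for the vial are white/clear (274,226), purple (252,229), blue (232,228) and purple (175,226). I choose the clear one with the white cap. The others are brown (204,229), dropper (164,179) and clear bottle (323,226). The scene crop agrees with this. Next I'll measure them.

```bash
cat >> h.py <<'E'
def mv(t):
    o=status.get_obs(); M=R.from_rotvec(o['ee_rot']).as_matrix()
    return np.round(M.T@(np.array(t,float)-o['position']),1)
E
python3 - <<'E'
from h import *
p=cv2.imread('pics/top1.png'); hsv=cv2.cvtColor(p,cv2.COLOR_BGR2HSV).astype(int)
g=p.max(2).astype(int)
def cen(m,c,r):
    yy,xx=np.mgrid[:384,:512]; m=m&(np.hypot(xx-c[0],yy-c[1])<r)
    return [xx[m].mean(),yy[m].mean()],m.sum()
P=[]
for c in [(229.8,167.1),(255.9,171),(282.3,174.9),(308.4,178.8)]:
    q,n=cen(g<75,c,13); P.append(q); print('mark',np.round(q,1),n,atz('top',[q],10)[0].round(1))
q,n=cen(g<60,(205.5,160),6);print('pin',np.round(q,1),n,atz('top',[q],58).round(1))
q,n=cen((hsv[...,0]>105)&(hsv[...,0]<130)&(hsv[...,1]>100),(323,226),12);print('clear',np.round(q,1),n,atz('top',[q],95).round(1))
d=np.load('topd.npy')
for nme,c,r,lo,hi in [('clear',(321,226),15,80,105),('brown',(203,229),12,80,100),('drop',(165,179),10,75,100),('vial',(274,226),7,45,65),('pin',(205.5,160),8,50,66)]:
    yy,xx=np.mgrid[:384,:512]; m=np.hypot(xx-c[0],yy-c[1])<r
    px=np.c_[xx[m],yy[m]]; w=atdepth('top',px,d[m]); s=(w[:,2]>lo)&(w[:,2]<hi)&(d[m]>0)
    print(nme,s.sum(),w[s].mean(0).round(1),px[s].mean(0).round(1))
for n,z in (('glass_vial_center',28),('dropper_center',44.5),('brown_bottle_center',45.5),('clear_bottle_center',47.5),('mark_a_top',10),('pin_top',58)):
  for c in('top','scene'):
    try: r=imaging.landmark_of(c,n)
    except Exception as e: print(e);continue
    for x in r: print(n,c,np.round(x['at'],1),round(x['p'],2),atz(c,[x['at']],z)[0].round(1)[:2])
E
```

```text
mark [229.3 167. ] 282 [615.  82.  10.]
mark [255.6 170.7] 262 [6.015e+02 4.000e-01 1.000e+01]
mark [281.7 174.8] 253 [586.4 -80.1  10. ]
mark [308.3 178.9] 256 [ 571.8 -161.6   10. ]
pin [205.2 160.5] 42 [[625.9 150.   58. ]]
clear [322.9 225.8] 136 [[ 421.4 -184.9   95. ]]
clear 197 [ 422.2 -184.4   95.2] [322.7 225.6]
brown 105 [421.4 151.3  92.1] [203.  228.6]
drop 17 [570.8 271.6  86.3] [162.1 177.8]
vial 42 [427.3 -46.9  57.2] [273.  225.7]
pin 49 [627.1 152.5  58.7] [204.4 160.1]
glass_vial_center top [173.2 225. ] 0.64 [437.4 251.2]
glass_vial_center top [277.5 226.9] 0.6 [425.1 -61.2]
glass_vial_center top [249.9 229.7] 0.49 [418.6  21.1]
glass_vial_center top [232.8 230.5] 0.4 [417.3  72.1]
glass_vial_center scene [293.5 221.3] 0.73 [424.1 -47. ]
glass_vial_center scene [273.6 226.5] 0.58 [431.    5.6]
glass_vial_center scene [247.1 236.9] 0.51 [427.7  80.4]
dropper_center top [278.3 224.7] 0.69 [430.6 -63. ]
dropper_center top [165.1 180.6] 0.48 [570.4 273.5]
dropper_center scene [135.9 226.8] 0.94 [573.3 271.3]
brown_bottle_center top [201.5 227.4] 0.71 [427.5 163. ]
brown_bottle_center scene [223.9 238.6] 0.64 [425.2 140.6]
clear_bottle_center top [320. 226.] 0.75 [ 423.7 -184.7]
clear_bottle_center scene [338.4 196.3] 0.6 [ 431.7 -198.2]
mark_a_top top [229.5 168.6] 0.62 [610.   81.4]
mark_a_top scene [206.8 209.5] 0.48 [615.2  70.1]
pin_top top [202.7 157.9] 0.73 [634.2 157.6]
pin_top scene [172.7 197.6] 0.61 [632.7 152. ]
```

Request:
apply_moves:
  rows:
    - [[0,0,0],9.6]
    - [[0,0,0],9.6]
    - [[0,0,0],9.6]
    - [[0,0,0],9.6]
    - [[0,0,0],9.6]
    - [[0,0,0],9.6]
    - [[0,0,0],9.6]
    - [[0,0,0],9.6]
    - [[0,0,0],9.2]
    - [[0,0,0],0]
  jaw: 0
  grip_force: 25

```text
time_s: 2.55
position: [152.7, 606.1, 231.3]
ee_rot: [-2.407, -2.019, -0.0]
wrist_force: [0.2, 0.4, -0.3]
opening: 85.2
grasp_force: 0.0
```

Run:
```python
from h import *
o=status.get_obs();print(o['time_s'],o['position'],o['ee_rot'],o['qpos'],R.from_rotvec(o['ee_rot']).as_matrix().round(3))
for t in [(421,149,180),(424,-184.6,180)]: print(mv(t))
# silhouettes: brown body & cap region bounds
for n in('brown_bottle_center','clear_bottle_center','glass_vial_center'):
  for r in imaging.regions_of('top',n): print(n,r['box'],round(r['p'],2))
```

```text
2.55 [152.66722497 606.08463975 231.33204849] [-2.40714810e+00 -2.01871616e+00 -5.14408609e-05] [ 1.21181231e+00  2.16862270e-01  1.61338402e+00 -1.27149855e-05
  1.31131569e+00  1.38689514e+00] [[ 0.174  0.985  0.   ]
 [ 0.985 -0.174  0.   ]
 [ 0.     0.    -1.   ]]
[-403.4  343.8   51.3]
[-731.3  404.9   51.3]
brown_bottle_center [193.6, 220.0, 215.1, 238.2] 0.59
clear_bottle_center [308.2, 213.8, 331.2, 235.7] 0.54
glass_vial_center [230.7, 226.3, 237.4, 232.8] 0.57
glass_vial_center [273.9, 222.9, 277.3, 231.1] 0.5
glass_vial_center [245.0, 224.4, 251.0, 236.6] 0.41
```

Request:
apply_moves:
  rows:
    - [[-40.3,34.4,0],0]
    - [[-40.3,34.4,0],0]
    - [[-40.3,34.4,0],0]
    - [[-40.3,34.4,0],0]
    - [[-40.3,34.4,0],0]
    - [[-40.3,34.4,0],0]
    - [[-40.3,34.4,0],0]
    - [[-40.3,34.4,0],0]
    - [[-40.3,34.4,0],0]
    - [[-40.3,34.4,0],0]
    - [[0,0,35],0]
    - [[0,0,16],0]
    - [[0,0,0],0]
    - [[0,0,0],0]

```text
time_s: 4.45
position: [420.7, 149.6, 181.2]
ee_rot: [2.407, 2.018, 0.002]
wrist_force: [-0.1, 0.2, 0.1]
opening: 85.5
grasp_force: 0.0
```

Run:
```python
from h import *
p,d=imaging.snapshot('scene'); save('s3',cv2.resize(p[40:340,60:460],(800,600)))
print(status.get_obs()['position'], mv((421,149,25)))
```

```text
[420.99589973 149.6060561  181.50945618] [ -0.7  -0.2 156.5]
```

View pics/s3.png

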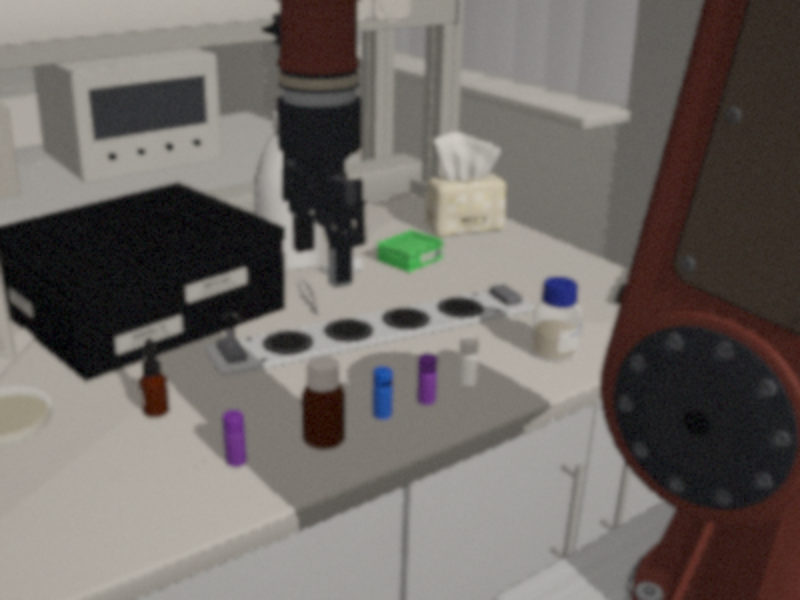

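The open fingers (300,235)/(340,275) stand centred above the brown bottle (323,400).

Request:
apply_moves:
  rows:
    - [[0,0,35],0]
    - [[0,0,35],0]
    - [[0,0,30],0]
    - [[0,0,25],0]
    - [[0,0,20],0]
    - [[0,0,11.5],0]
    - [[0,0,0],0]
    - [[0,0,0],0]

```text
time_s: 5.5
position: [421.4, 149.2, 24.8]
ee_rot: [2.408, 2.016, 0.003]
wrist_force: [-0.1, 0.6, 0.2]
opening: 85.6
grasp_force: 0.0
```

Request:
apply_moves:
  rows:
    - [[0,0,0],0]
    - [[0,0,0],0]
    - [[0,0,0],0]
    - [[0,0,0],0]
    - [[0,0,0],0]
    - [[0,0,0],0]
    - [[0,0,0],0]
    - [[0,0,0],0]
  jaw: 1
  grip_force: 25

```text
time_s: 6.5
position: [421.1, 148.9, 24.5]
ee_rot: [2.409, 2.016, 0.002]
wrist_force: [-0.1, -0.9, 5.3]
opening: 43.9
grasp_force: 25.7
```

Request:
apply_moves:
  rows:
    - [[0,0,-10],0]
    - [[0,0,-25],0]
    - [[0,0,-30],0]
    - [[0,0,-25],0]
    - [[0,0,0],0]
    - [[0,0,0],0]

```text
time_s: 7.25
position: [419.1, 148.6, 112.6]
ee_rot: [-2.408, -2.016, 0.003]
wrist_force: [-1.1, 0.7, -2.8]
opening: 43.8
grasp_force: 26.2
```

Run:
```python
from h import *
p,d=imaging.snapshot('scene'); save('s4',cv2.resize(p[130:280,130:330],(800,600)))
print(status.get_obs()['position'], mv((586.5,-80.2,35)))
```

```text
[418.76632432 148.53536586 112.18445468] [-195.5  205.6   76.8]
```

View pics/s4.png

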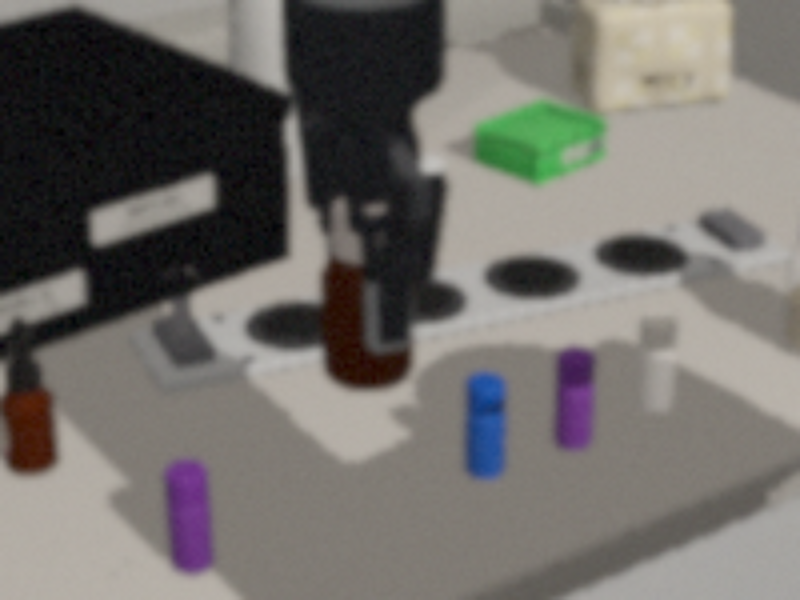

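Request:
apply_moves:
  rows:
    - [[-12,13,0],0]
    - [[-24,25,0],0]
    - [[-24,25,0],0]
    - [[-24,25,0],0]
    - [[-24,25,0],0]
    - [[-24,25,0],0]
    - [[-24,26,0],0]
    - [[-24,26,0],0]
    - [[-10,11,0],0]
    - [[-5.5,4.6,0],0]
    - [[0,0,30],0]
    - [[0,0,25],0]
    - [[0,0,0],0]
    - [[0,0,0],0]
    - [[0,0,0],0]

```text
time_s: 9.18
position: [589.6, -79.9, 60.5]
ee_rot: [2.407, 2.015, 0.003]
wrist_force: [0.3, -0.0, -2.3]
opening: 44.0
grasp_force: 26.2
```

Run:
```python
from h import *
print(status.get_obs()['position'], mv((586.5,-80.2,35)))
p,d=imaging.snapshot('top'); save('t3',cv2.resize(p[120:260,150:350],(800,560),interpolation=cv2.INTER_CUBIC))
```

```text
[589.5595679  -79.86937234  60.51118821] [-0.9 -3.  25.5]
```

View pics/t3.png

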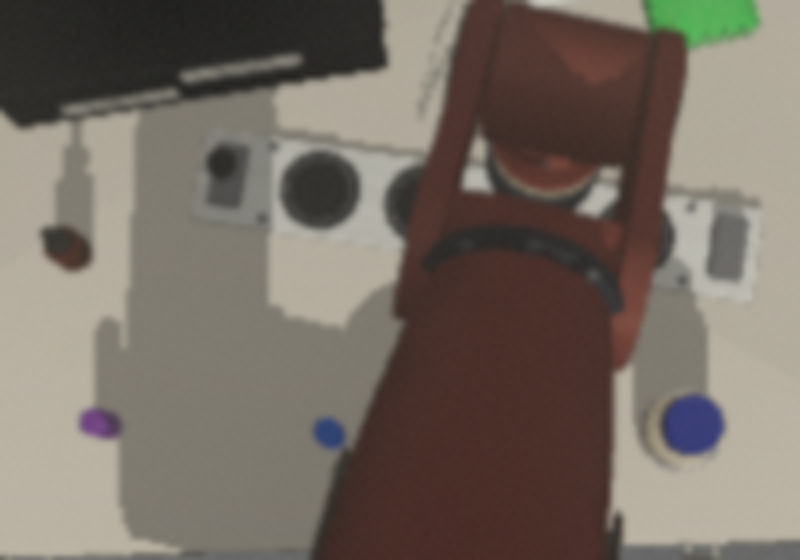

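Request:
apply_moves:
  rows:
    - [[-1,-3,10],0]
    - [[0,0,8],0]
    - [[0,0,4],0]
    - [[0,0,2.5],0]
    - [[0,0,0],0]
    - [[0,0,0],0]

```text
time_s: 9.98
position: [585.0, -80.3, 34.5]
ee_rot: [-2.409, -2.016, 0.001]
wrist_force: [-1.6, 1.3, 1.7]
opening: 43.9
grasp_force: 26.5
```

Request:
apply_moves:
  rows:
    - [[0,0,0],0]
    - [[0,0,0],0]
    - [[0,0,0],0]
    - [[0,0,0],0]
    - [[0,0,-5],0]
    - [[0,0,-15],0]
    - [[0,0,-30],0]
    - [[0,0,-40],0]
    - [[0,0,-50],0]
    - [[0,0,0],0]
  jaw: 0

```text
time_s: 11.22
position: [589.6, -81.4, 181.9]
ee_rot: [2.401, 2.009, 0.012]
wrist_force: [-0.2, -0.7, 0.3]
opening: 85.3
grasp_force: 0.0
```

Run:
```python
from h import *
print(status.get_obs()['position'], mv((422.5,-184.6,180)))
```

```text
[589.63786379 -81.41130372 181.86457193] [-131.  -146.4    0. ]
```

Request:
apply_moves:
  rows:
    - [[-20,-22,0],0]
    - [[-37,-42,0],0]
    - [[-37,-41,0],0]
    - [[-25,-28,0],0]
    - [[-12,-13.4,0],0]
    - [[0,0,0],0]
    - [[0,0,0],0]
    - [[0,0,0],0]

```text
time_s: 12.22
position: [418.9, -183.0, 174.4]
ee_rot: [2.408, 2.018, 0.001]
wrist_force: [-0.7, -0.2, 0.8]
opening: 85.1
grasp_force: 0.0
```

Run:
```python
from h import *
p,d=imaging.snapshot('top'); save('t4',p)
q,d=imaging.snapshot('scene')
a=cv2.resize(p[120:260,180:380],(500,350));b=cv2.resize(q[100:240,230:430],(500,350))
im=np.vstack([a,b]);save('c4',cv2.resize(im,(420,588)))
print(status.get_obs()['position'], mv((422.5,-184.6,28)))
c=imaging.get_calibration('scene')
for r in imaging.regions_of('scene','clear_bottle_center'): print(r['box'],r['p'])
hsv=cv2.cvtColor(q,cv2.COLOR_RGB2HSV); m=(hsv[...,0]>105)&(hsv[...,0]<125)&(hsv[...,1]>150); m[:,:310]=0;m[:,370:]=0
yy,xx=np.nonzero(m); px=[[np.median(xx),np.median(yy)]]; print(px,len(xx),atz('scene',px,85),atz('scene',px,88))
```

```text
[ 418.7136519  -183.04514603  174.28708713] [ -0.9   4.  146.3]
[[np.float64(315.5), np.float64(167.5)]] 2 [[ 535.98426015 -214.61583999   85.        ]] [[ 530.66660035 -209.32276818   88.        ]]
```

View pics/c4.png

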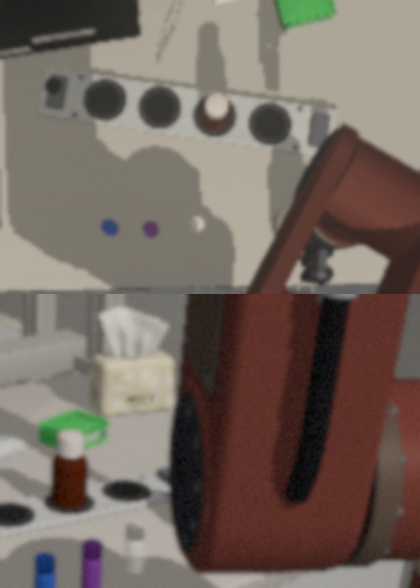

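Request:
apply_moves:
  rows:
    - [[-0.9,4,20],0]
    - [[0,0,20],0]
    - [[0,0,20],0]
    - [[0,0,0],0]
    - [[0,0,0],0]
    - [[0,0,0],0]

```text
time_s: 13.12
position: [422.7, -185.5, 115.5]
ee_rot: [2.407, 2.015, 0.001]
wrist_force: [0.3, -0.3, -0.9]
opening: 85.5
grasp_force: 0.0
```

Run:
```python
from h import *
print(status.get_obs()['position'], mv((422,-184.6,28)))
p,d=imaging.snapshot('top'); save('c5',cv2.resize(p[180:280,280:400],(720,600),interpolation=cv2.INTER_CUBIC))
```

```text
[ 422.67307341 -185.52497938  115.45142709] [ 0.9 -1.  87.4]
```

View pics/c5.png

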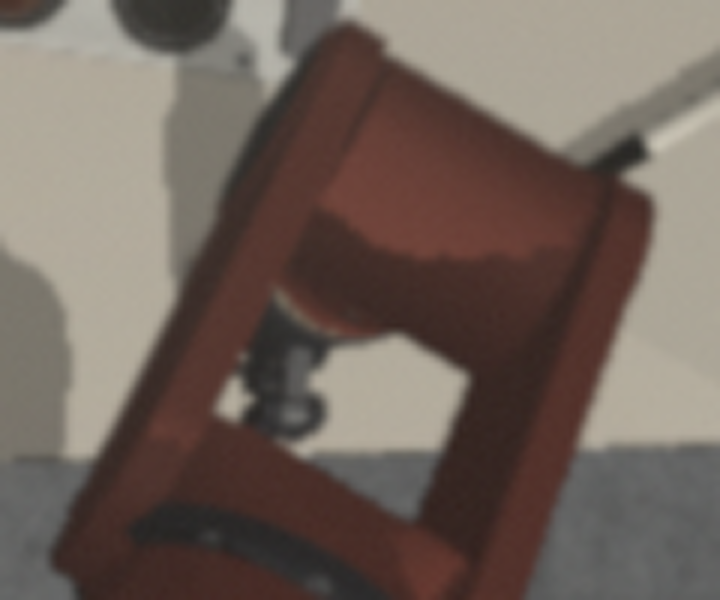

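The arm hides the bottle in the top picture, so I'll descend on the measured position and watch the force.

Request:
apply_moves:
  rows:
    - [[0.9,-0.6,12],0]
    - [[0,0,10],0]
    - [[0,0,8],0]
    - [[0,0,8],0]
    - [[0,0,0],0]
    - [[0,0,0],0]

```text
time_s: 13.92
position: [421.5, -184.2, 76.4]
ee_rot: [2.409, 2.016, 0.0]
wrist_force: [-0.1, -0.3, -0.1]
opening: 85.5
grasp_force: 0.0
```

Request:
apply_moves:
  rows:
    - [[0,0,12],0]
    - [[0,0,12],0]
    - [[0,0,10],0]
    - [[0,0,8],0]
    - [[0,0,7.4],0]
    - [[0,0,0],0]
    - [[0,0,0],0]

```text
time_s: 14.8
position: [421.6, -184.2, 27.1]
ee_rot: [2.409, 2.016, 0.0]
wrist_force: [0.0, 0.2, -0.4]
opening: 85.6
grasp_force: 0.0
```

Request:
apply_moves:
  rows:
    - [[0,0,0],0]
    - [[0,0,0],0]
    - [[0,0,0],0]
    - [[0,0,0],0]
    - [[0,0,0],0]
    - [[0,0,0],0]
  jaw: 1
  grip_force: 35

```text
time_s: 15.55
position: [422.3, -184.6, 27.8]
ee_rot: [2.408, 2.015, 0.001]
wrist_force: [0.7, 1.1, 5.5]
opening: 58.2
grasp_force: 38.1
```

Request:
apply_moves:
  rows:
    - [[0,0,-10],0]
    - [[0,0,-20],0]
    - [[0,0,-25],0]
    - [[0,0,-15],0]
    - [[0,0,0],0]
    - [[0,0,0],0]

```text
time_s: 16.3
position: [420.4, -183.5, 95.9]
ee_rot: [-2.408, -2.015, 0.001]
wrist_force: [-0.5, -0.2, -2.9]
opening: 58.1
grasp_force: 38.3
```

Run:
```python
from h import *
print(status.get_obs()['position'], mv((572.2,-160.9,38)))
```

```text
[ 420.41238775 -183.51372229   95.90677212] [ 48.9 145.6  57.7]
```

Request:
apply_moves:
  rows:
    - [[5,14,0],0]
    - [[8,24,0],0]
    - [[9,27,0],0]
    - [[9,27,0],0]
    - [[9,27,0],0]
    - [[6,18,0],0]
    - [[3,8.6,0],0]
    - [[0,0,15],0]
    - [[0,0,15],0]
    - [[0,0,0],0]
    - [[0,0,0],0]
    - [[0,0,0],0]

```text
time_s: 17.8
position: [573.7, -161.8, 67.6]
ee_rot: [2.408, 2.015, 0.001]
wrist_force: [0.8, -0.6, -3.5]
opening: 58.0
grasp_force: 38.2
```

Run:
```python
from h import *
print(status.get_obs()['position'], mv((572.2,-160.9,38)))
```

```text
[ 573.708688   -161.8181994    67.61029122] [ 0.6 -1.7 29.6]
```

Request:
apply_moves:
  rows:
    - [[0.6,-1.2,12],0]
    - [[0,0,8],0]
    - [[0,0,5],0]
    - [[0,0,3],0]
    - [[0,0,1.2],0]
    - [[0,0,0],0]
    - [[0,0,0],0]

```text
time_s: 18.68
position: [572.7, -160.8, 37.9]
ee_rot: [2.408, 2.016, 0.001]
wrist_force: [-0.5, 0.0, -3.2]
opening: 58.0
grasp_force: 38.4
```

Request:
apply_moves:
  rows:
    - [[0,0,0.7],0]
    - [[0,0,0],0]
    - [[0,0,0],0]

```text
time_s: 19.05
position: [572.7, -160.9, 37.8]
ee_rot: [2.408, 2.016, 0.001]
wrist_force: [-2.2, 0.9, 3.1]
opening: 58.0
grasp_force: 38.9
```

Request:
apply_moves:
  rows:
    - [[0,0,0],0]
    - [[0,0,0],0]
    - [[0,0,0],0]
    - [[0,0,0],0]
    - [[0,0,-5],0]
    - [[0,0,-15],0]
    - [[0,0,-30],0]
    - [[0,0,-40],0]
    - [[0,0,-50],0]
    - [[0,0,0],0]
    - [[0,0,0],0]
  jaw: 0

```text
time_s: 20.42
position: [572.3, -160.7, 178.0]
ee_rot: [2.408, 2.016, 0.001]
wrist_force: [-0.3, 0.0, -0.3]
opening: 85.4
grasp_force: 0.0
```

Run:
```python
from h import *
print(status.get_obs()['position'], mv((426.5,-47.5,180)))
```

```text
[ 572.33767192 -160.70492189  177.95521629] [  85.8 -163.5   -2.3]
```

Request:
apply_moves:
  rows:
    - [[8,-16,0],0]
    - [[16,-32,0],0]
    - [[20,-38,0],0]
    - [[20,-38,0],0]
    - [[14,-26,0],0]
    - [[7.8,-13.5,0],0]
    - [[0,0,0],0]
    - [[0,0,0],0]
    - [[0,0,0],0]

```text
time_s: 21.55
position: [427.2, -48.0, 177.2]
ee_rot: [2.409, 2.015, 0.0]
wrist_force: [-0.1, -0.1, -0.1]
opening: 85.6
grasp_force: 0.0
```

Run:
```python
from h import *
print(status.get_obs()['position'], mv((426.5,-48,15)))
p,d=imaging.snapshot('scene'); q,_=imaging.snapshot('top')
a=cv2.resize(p[110:270,190:350],(400,400));b=cv2.resize(q[140:240,240:340],(400,400));save('c6',np.hstack([a,b]))
```

```text
[427.23299689 -48.02441266 177.20197018] [-1.000e-01 -8.000e-01  1.622e+02]
```

View pics/c6.png

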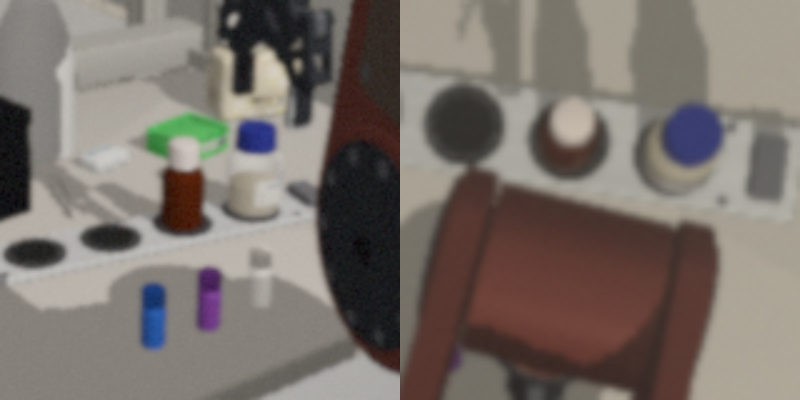

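Left half: the brown and clear bottles stand on marks 3 and 4. The fingers' midpoint (270,100) is above the white-capped vial (261,278), and the small sideways shift matches the perspective lean.

Request:
apply_moves:
  rows:
    - [[0,-0.5,35],0]
    - [[0,0,40],0]
    - [[0,0,35],0]
    - [[0,0,25],0]
    - [[0,0,17],0]
    - [[0,0,10],0]
    - [[0,0,0],0]
    - [[0,0,0],0]

```text
time_s: 22.65
position: [426.8, -47.6, 15.7]
ee_rot: [2.408, 2.016, 0.001]
wrist_force: [0.9, 0.8, 0.4]
opening: 85.5
grasp_force: 0.0
```

Request:
apply_moves:
  rows:
    - [[0,0,0],0]
    - [[0,0,0],0]
    - [[0,0,0],0]
    - [[0,0,0],0]
    - [[0,0,0],0]
    - [[0,0,0],0]
    - [[0,0,0],0]
    - [[0,0,0],0]
  jaw: 1
  grip_force: 20

```text
time_s: 23.65
position: [426.3, -47.5, 15.3]
ee_rot: [2.409, 2.016, 0.001]
wrist_force: [0.6, 0.4, 4.0]
opening: 24.0
grasp_force: 19.9
```

Request:
apply_moves:
  rows:
    - [[0,0,-10],0]
    - [[0,0,-25],0]
    - [[0,0,-30],0]
    - [[0,0,-15],0]
    - [[0,0,0],0]
    - [[0,0,0],0]

```text
time_s: 24.4
position: [424.9, -47.1, 94.0]
ee_rot: [-2.408, -2.015, 0.002]
wrist_force: [0.1, 0.1, -0.2]
opening: 24.2
grasp_force: 19.7
```

Run:
```python
from h import *
print(status.get_obs()['position'], mv((615.2,81.3,25.5)))
p,d=imaging.snapshot('scene'); save('c7',cv2.resize(p[140:260,230:350],(600,600),interpolation=cv2.INTER_CUBIC))
```

```text
[424.87636316 -47.08452479  93.99760081] [159.9 164.9  68.2]
```

View pics/c7.png

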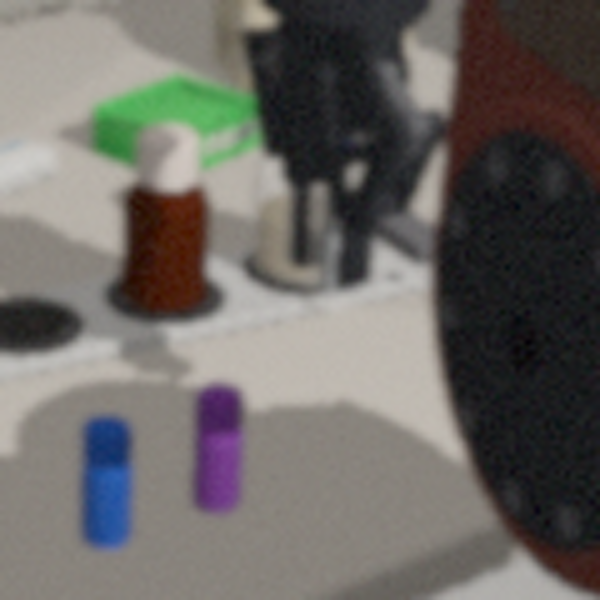

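Run:
```python
from h import *
d=np.load('topd.npy')
for c in (225,235,243):
  px=np.array([[c,r] for r in range(124,150,3)]); w=atdepth('top',px,d[px[:,1],px[:,0]]); print(w.round(0).astype(int).tolist())
```

```text
[[715, 84, 123], [708, 84, 119], [704, 86, 105], [705, 89, 73], [704, 91, 46], [703, 94, 19], [699, 96, 0], [689, 96, 2], [679, 96, 1]]
[[715, 55, 121], [708, 56, 117], [709, 58, 85], [708, 60, 61], [708, 62, 30], [709, 64, -4], [699, 64, -2], [689, 64, -1], [678, 64, 1]]
[[714, 33, 122], [710, 33, 108], [712, 35, 76], [712, 36, 46], [711, 37, 21], [708, 38, -2], [698, 39, -1], [687, 39, 1], [678, 39, 1]]
```

Request:
apply_moves:
  rows:
    - [[10,10,0],0]
    - [[20,21,0],0]
    - [[26,27,0],0]
    - [[26,27,0],0]
    - [[26,27,0],0]
    - [[26,27,0],0]
    - [[15,15,0],0]
    - [[7,7,0],0]
    - [[3,3,0],0]
    - [[0,0,0],0]
    - [[0,0,0],0]

```text
time_s: 25.82
position: [614.7, 79.9, 94.9]
ee_rot: [-2.409, -2.016, 0.001]
wrist_force: [-0.7, 0.4, -0.1]
opening: 24.1
grasp_force: 19.7
```

Run:
```python
from h import *
print(status.get_obs()['position'], mv((615.2,81.3,25.5)))
```

```text
[614.69445388  79.88537754  94.86755552] [ 1.5  0.3 69.4]
```

Request:
apply_moves:
  rows:
    - [[1.5,0.3,20],0]
    - [[0,0,20],0]
    - [[0,0,14],0]
    - [[0,0,8],0]
    - [[0,0,4],0]
    - [[0,0,2.5],0]
    - [[0,0,0],0]
    - [[0,0,0],0]

```text
time_s: 26.82
position: [616.4, 81.8, 27.2]
ee_rot: [2.408, 2.016, 0.001]
wrist_force: [-1.0, 0.7, 0.8]
opening: 23.9
grasp_force: 19.7
```

Request:
apply_moves:
  rows:
    - [[0,0,1],0]
    - [[0,0,0.5],0]
    - [[0,0,0],0]
    - [[0,0,0],0]

```text
time_s: 27.32
position: [616.1, 81.8, 25.4]
ee_rot: [2.409, 2.016, 0.0]
wrist_force: [-0.4, 0.3, 2.5]
opening: 23.7
grasp_force: 19.9
```

Contact is felt. I'll release it gently and retreat.

Request:
apply_moves:
  rows:
    - [[0,0,0],0]
    - [[0,0,0],0]
    - [[0,0,0],0]
    - [[0,0,0],0]
    - [[0,0,-5],0]
    - [[0,0,-15],0]
    - [[0,0,-30],0]
    - [[0,0,-40],0]
    - [[0,0,-60],0]
    - [[0,0,0],0]
    - [[0,0,0],0]
  jaw: 0.35

```text
time_s: 28.7
position: [616.2, 81.7, 176.4]
ee_rot: [2.408, 2.016, 0.002]
wrist_force: [-0.4, 0.5, -1.2]
opening: 55.7
grasp_force: 0.0
```

Run:
```python
from h import *
print(status.get_obs()['position'], mv((571.5,272,180)), status.get_obs()['opening'])
```

```text
[616.19215221  81.73212321 176.35211518] [179.4 -77.5  -3.7] 55.712589910702356
```

Request:
apply_moves:
  rows:
    - [[10,-4,0],0]
    - [[22,-10,0],0]
    - [[32,-14,0],0]
    - [[34,-14.5,0],0]
    - [[34,-14.5,0],0]
    - [[26,-11,0],0]
    - [[14,-6,0],0]
    - [[7.4,-3.5,0],0]
    - [[0,0,0],0]
    - [[0,0,0],0]

```text
time_s: 29.95
position: [571.4, 271.1, 174.8]
ee_rot: [2.41, 2.015, -0.001]
wrist_force: [-0.4, 0.5, 0.5]
opening: 55.7
grasp_force: 0.0
```

Run:
```python
from h import *
print(status.get_obs()['position'], mv((571.5,272,20)))
p,d=imaging.snapshot('scene'); q,_=imaging.snapshot('top')
a=cv2.resize(p[120:260,90:230],(400,400));b=cv2.resize(q[140:240,220:320],(400,400));save('c8',np.hstack([a,b]))
```

```text
[571.41643906 271.1124849  174.84256627] [ 1.000e+00 -1.000e-01  1.548e+02]
```

View pics/c8.png

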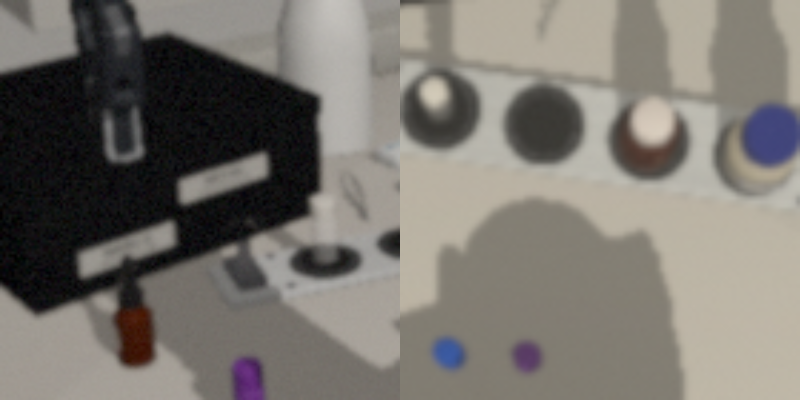

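Vial, brown and clear stand on marks 1, 3 and 4. The gripper (122,135) is above the dropper (130,330) along its leaning axis.

Request:
apply_moves:
  rows:
    - [[1,0,30],0]
    - [[0,0,35],0]
    - [[0,0,30],0]
    - [[0,0,25],0]
    - [[0,0,17],0]
    - [[0,0,10],0]
    - [[0,0,6],0]
    - [[0,0,0],0]
    - [[0,0,0],0]

```text
time_s: 31.18
position: [572.1, 273.2, 23.0]
ee_rot: [2.409, 2.016, 0.003]
wrist_force: [-0.1, -0.6, 0.3]
opening: 55.5
grasp_force: 0.0
```

Request:
apply_moves:
  rows:
    - [[0,0,0],0]
    - [[0,0,0],0]
    - [[0,0,0],0]
    - [[0,0,0],0]
    - [[0,0,0],0]
    - [[0,0,0],0]
  jaw: 1
  grip_force: 20

```text
time_s: 31.92
position: [571.7, 273.2, 22.8]
ee_rot: [2.409, 2.016, 0.001]
wrist_force: [-1.6, -0.0, 5.9]
opening: 28.8
grasp_force: 20.5
```

Request:
apply_moves:
  rows:
    - [[0,0,-10],0]
    - [[0,0,-25],0]
    - [[0,0,-35],0]
    - [[0,0,-25],0]
    - [[0,0,-10],0]
    - [[0,0,0],0]
    - [[0,0,0],0]

```text
time_s: 32.8
position: [570.2, 272.5, 125.3]
ee_rot: [-2.408, -2.016, 0.004]
wrist_force: [-0.7, 0.6, -0.7]
opening: 28.7
grasp_force: 20.0
```

Run:
```python
from h import *
print(status.get_obs()['position'], mv((600.8,0.6,33)))
```

```text
[570.22230301 272.51029926 125.27669964] [-262.1   78.2   92.5]
```

Request:
apply_moves:
  rows:
    - [[-12,4,0],0]
    - [[-25,7,0],0]
    - [[-35,10,0],0]
    - [[-38,11,0],0]
    - [[-38,11,0],0]
    - [[-38,11,0],0]
    - [[-35,11,0],0]
    - [[-23,7,0],0]
    - [[-12,4,0],0]
    - [[-6,2,0],0]
    - [[0,0,0],0]
    - [[0,0,20],0]
    - [[0,0,20],0]
    - [[0,0,0],0]
    - [[0,0,0],0]

```text
time_s: 34.67
position: [601.7, 1.6, 86.4]
ee_rot: [-2.408, -2.016, 0.001]
wrist_force: [0.1, -0.1, 0.6]
opening: 28.6
grasp_force: 20.0
```

Run:
```python
from h import *
print(status.get_obs()['position'], mv((600.8,0.6,33)))
```

```text
[601.72070279   1.63187197  86.35465806] [-1.2 -0.7 53.4]
```

Request:
apply_moves:
  rows:
    - [[-1.2,-0.7,20],0]
    - [[0,0,15],0]
    - [[0,0,9],0]
    - [[0,0,5],0]
    - [[0,0,3],0]
    - [[0,0,1],0]
    - [[0,0,0],0]
    - [[0,0,0],0]

```text
time_s: 35.67
position: [601.5, 0.2, 34.5]
ee_rot: [2.409, 2.016, 0.001]
wrist_force: [-0.6, 0.1, -1.4]
opening: 28.4
grasp_force: 20.0
```

Request:
apply_moves:
  rows:
    - [[0,0,1],0]
    - [[0,0,0.7],0]
    - [[0,0,0],0]
    - [[0,0,0],0]

```text
time_s: 36.17
position: [601.3, 0.3, 32.8]
ee_rot: [2.409, 2.016, 0.0]
wrist_force: [-1.3, -0.2, 4.3]
opening: 28.9
grasp_force: 20.4
```

Request:
apply_moves:
  rows:
    - [[0,0,0],0]
    - [[0,0,0],0]
    - [[0,0,0],0]
    - [[0,0,0],0]
    - [[0,0,-5],0]
    - [[0,0,-15],0]
    - [[0,0,-30],0]
    - [[0,0,-40],0]
    - [[0,0,-60],0]
    - [[0,-20,-20],0]
    - [[0,-40,0],0]
    - [[0,-50,0],0]
    - [[0,-50,0],0]
    - [[0,-20,0],0]
    - [[0,0,0],0]
    - [[0,0,0],0]
  jaw: 0.35

```text
time_s: 38.17
position: [425.1, 31.8, 203.5]
ee_rot: [2.408, 2.015, 0.003]
wrist_force: [0.1, 0.4, 1.1]
opening: 55.6
grasp_force: 0.0
```

Run:
```python
from h import *
p,d=imaging.snapshot('top'); s,_=imaging.snapshot('scene')
a=cv2.resize(p[140:220,190:350],(800,400),interpolation=cv2.INTER_CUBIC);b=cv2.resize(s[150:230,130:450],(800,200));save('fin',np.vstack([a,b]))
g=p.max(2)
for n,c,r,lo,hi,m in [('vial',(229,165),12,58,75,(615.2,81.3)),('drop',(255,168),12,85,108,(600.8,.6)),('brown',(281,172),14,88,110,(586.5,-80.2)),('clear',(310,175),16,92,115,(572.2,-160.9))]:
    yy,xx=np.mgrid[:384,:512]; k=np.hypot(xx-c[0],yy-c[1])<r
    px=np.c_[xx[k],yy[k]]; w=atdepth('top',px,d[k]); q=(w[:,2]>lo)&(w[:,2]<hi)
    print(n,q.sum(),(w[q].mean(0)-[*m,0]).round(1),px[q].mean(0).round(1))
```

```text
vial 46 [ 1.3  0.1 66.4] [227.9 162.4]
drop 17 [-1.2  1.7 95. ] [254.6 165.1]
brown 108 [ -2.7   3.6 101.6] [282.4 169.4]
clear 189 [-1.400e+00 -1.000e-01  1.048e+02] [312.4 172.9]
```

View pics/fin.png

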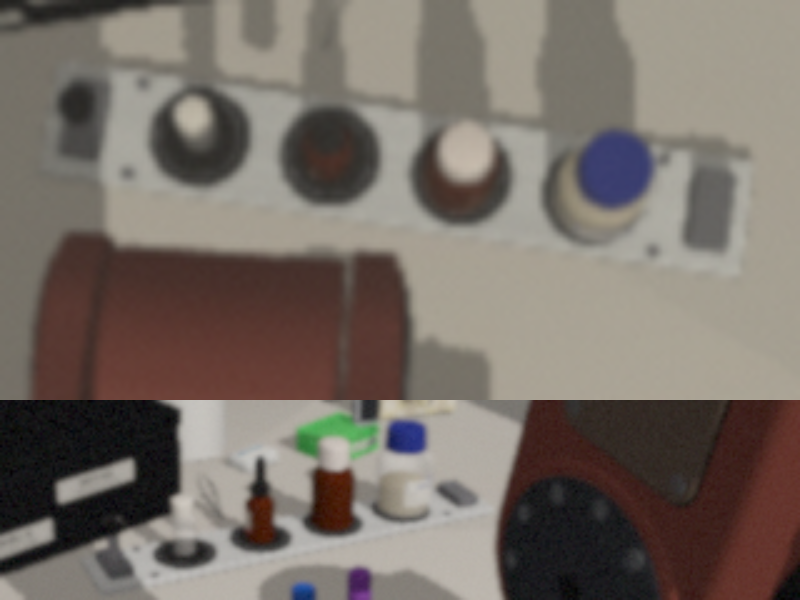

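All four stand upright in order from the pin, within about 5 mm of their mark centres, and the gripper is clear. I'm handing it in.

```bash
python3 -c "
from h import *
print(order.hand_in())"
```

```text
the job is handed in; nothing more can be done
None
```

The job is handed in: counted from the pin, the vial, dropper bottle, brown bottle and clear bottle each stand upright on their marks, measured within about 5 mm of centre, all released, with the arm clear at about 38 s; the hand-in gave no verdict.

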